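# Rack the blue rolls and close the tier

## Robot

A 6-joint arm with a two-finger parallel gripper is mounted at the origin on the work surface; the furniture and walls round the work are solid. World frame = base frame: x ahead of the robot, y to its left, z up, the work surface at z = 0. Lengths are in m, angles in rad, forces in N, time in s.
With the tool pointing down it reaches from about 0.3 to 0.95 m from the base axis. Payload 3.1 kg.
Tool frame: the origin (TCP) lies at the very end of the fingers, on their centre line; the grasp point (between the pads) lies 19 mm behind it; z points along the fingers, y is the direction in which the jaws open and shut (so a half turn about z gives the same grasp; the last joint's range is limited). The gripper opens to 85 mm and grips with 20 to 120 N. Pads are 22 mm wide; open, the fingers measure 114 mm over their backs; the gripper's body (76 mm by 85 mm) begins 54 mm behind the grasp point. The pads swing forward as they close: fully open they stand 13 mm farther back than shut.
Start: joints at [1.272, 0.308, 1.634, -0, 1.2, -0.07], TCP at [0.142, 0.609, 0.231] pointing down, gripper open.
Joint ranges: [-3.06, 3.06], [-0.79, 1.96], [0.05, 2.63], [-1.19, 4.34], [0.05, 2.64], [-2.94, 2.94]. Speed limits (rad/s): [2.79, 2.79, 3.14, 3.14, 3.14, 3.14].

## Interface

Orientations are given as a unit quaternion [w, x, y, z].
In Python, from plant import read_state, vision, workorder gives the robot as it stands.
- The arm moves only by the tool jog_arm, never from a script. Its arguments are lists of equal length, an entry for each row: "translation": the shift along the world's x, y, z in m, a list of three; "delta_rot": the turn, a rotation vector about the world's x, y, z in degrees, a list of three; "gripper": the opening, from -1 (shut) to 1 (fully open). A call has 1 to 12 rows; each row is the pose to reach, as a shift and turn from the pose commanded when the call began; what a row does not reach only later rows make up. A row lasts 1/8 s, in which the tool goes at most 62.5 mm and 10.7 degrees, less where a joint would pass 70% of its speed; a pose out of reach is approached as far as the arm can. A call with a gripper value outside its range is refused whole. The fingers move at their own pace and stop on an object; "force" is the grip in N (left out, the last holds). Time passes only in rows, so rows that repeat a pose let the fingers close. It gives the time, the measured TCP pose, the force and the opening at its end, in the units of the state.
- read_state(): the state, without advancing time (a new reading comes with each control period).
- vision.grab_frame(name): name is "scene" or "top" or "wrist"; returns a dict with "image" (384x512x3 uint8, red, green, blue), "z_map" (384x512 float32, m along the optical axis (not along the pixel's ray), 0 where there is no reading), "K" (3x3 intrinsics, pixels), "k1" (the pictures are not rectified: a ray, as slopes to the right and down, at radius r is drawn at 1 + k1 r^2 times it, then the intrinsics apply), "eye" and "orientation" of the camera in the world; the wrist camera has in their place "tool_from_camera" (4x4, takes a point from camera to tool coordinates, whose origin is the TCP and whose axes are the flange's). Camera axes: x right, y down, z forward; pixel columns grow to the right and rows downward; lengths in m; the calibration is good to about 2 mm. A picture is of the moment at which its call begins: read the wrist's pose just before it.
- workorder.close_job(): hands the job in, once; it reports no verdict.
The state is a dict: "clock": time; "qpos": joint angles; "joint_velocities": joint speeds; "joint_torque": joint torques, N m; "tool_pos": TCP position; "ee_rot": TCP orientation; "ft_force": force on the tool from outside, world axes, zero at the start; "moment": the same for the moment, N m; "gripper_width": finger opening in m.
Only numpy, scipy, OpenCV 4.12 (cv2) and the standard library are available. Lean on these libraries where they do the work, as an engineer would, in place of code of your own. Each camera call takes 0.05 s, during which the arm holds its last target.

## Task

Put the three blue wrapped rolls that lie scattered round the two boards into the lanes of the stand's base board, one to each lane and lying along it, and leave the two bare brown sticks where they are. Then set the upper board on top by its handle, so that all four corner holes drop over their own posts and it sits level on the shoulders. The blue rolls in rows at the back of the bench are not part of the job.

Things in the scene. Friction and masses are not known exactly. Their poses are not given: they have to be found in the camera images.
- roll_a_center (a point): blue wrapped roll, 96 x 18 x 14 mm, lying flat on the bench near the two boards. Point: its centre, half-way up (7 mm over its underside); x along its length, z up. Grasp across the middle; weighs 16 g.
- roll_b_center (a point): blue wrapped roll, 99 x 20 x 16 mm, lying flat on the bench near the two boards. Point: its centre, half-way up (8 mm over its underside); x along its length, z up. Grasp across the middle; weighs 16 g.
- roll_c_center (a point): blue wrapped roll, 104 x 18 x 14 mm, lying flat on the bench near the two boards. Point: its centre, half-way up (7 mm over its underside); x along its length, z up. Grasp across the middle; weighs 16 g.
- stick_a_center (a point): bare brown stick, 92 x 17 x 16 mm, lying near the blue rolls or the boards; must stay where it lies. Point: its centre, half-way up; x along its length.
- stick_b_center (a point): bare brown stick, 96 x 20 x 18 mm, lying near the blue rolls or the boards; must stay where it lies. Point: its centre, half-way up; x along its length.
- rack: Fixed base board with 4 metal posts, light wood, 156 (x) x 160 (y) mm. Origin: centre of underside, on the bench; x along the lanes. Top 10 mm up. Lane centres y = -50, 0, +50 mm, between dark ribs 3 mm high, 4 wide, 100 long at y = +-25, +-75. Rolls there leave only 30 mm between them. Posts x = +-66, y = +-58: 22 mm thick to a shoulder 40 mm up, then 8 mm pin to 60 mm, tip tapered.
- tier_handle (a point): Loose upper board, light wood, 156 (x) x 160 (y) x 8 mm, 0.2-0.42 kg, flat on the bench; 16 mm holes at x = +-66, y = +-58. Point: centre of its black handle bar, over the board's middle, 48 mm above its underside; bar 82 mm along x, 14 wide, 14 high, 33 mm free below it. Either way round (half turn) fits. Seated: underside 40 mm and point 88 mm above the bench, over the base board's centre.
Not all that is in view belongs to the job. Leave any orange look-alike of the part that bears roll_c_center alone.

How it is judged:
By the outcome, as a careful person would: the job done as asked, in the order asked, and still so for the second after the job is handed in, with the robot touching nothing.
It also fails if it takes over 90 s, if anything falls off the work surface, if the arm or the gripper's body presses on something with over 40 N, if the wrist force passes 120 N, or if a joint passes its speed limit or range.

## Working session

There is one attempt and no reset: what is moved stays moved. The work goes in short steps, Python scripts to look and compute and a tool call to move; the robot and the scene stay as the last step left them, time stands still between calls to the robot, and variables do not carry over. Pictures are saved under pics/ and viewed, and the job is handed in when it is done.

Besides the shell and the picture viewer there is one more tool, called after "Request:" as name(argument=value, ...) on one line, values as JSON. jog_arm: Moves the arm, as the interface text tells. Its arguments: {"type":"object","properties":{"translation":{"type":"array","items":{"type":"array","items":{"type":"number"}}},"delta_rot":{"type":"array","items":{"type":"array","items":{"type":"number"}}},"gripper":{"type":"array","items":{"type":"number"}},"force":{"type":"number"}},"required":["translation","delta_rot","gripper"]}

```bash
mkdir -p pics; ls; cat > h.py <<'E'
import numpy as np, cv2, pickle
from scipy.spatial.transform import Rotation as R
from plant import read_state, vision, workorder
def q2R(q): return R.from_quat([q[1],q[2],q[3],q[0]]).as_matrix()
def grab(name,fn):
    s=read_state(); f=vision.grab_frame(name)
    if name=='wrist':
        T=np.eye(4);T[:3,:3]=q2R(s['ee_rot']);T[:3,3]=s['tool_pos']
        W=T@np.array(f['tool_from_camera'])
    else:
        W=np.eye(4);o=np.array(f['orientation'])
        W[:3,:3]=q2R(o) if o.size==4 else o
        W[:3,3]=f['eye']
    f['W']=W; pickle.dump(f,open('pics/'+fn+'.pkl','wb'))
    cv2.imwrite('pics/'+fn+'.png',f['image'][:,:,::-1]); return f
def load(fn): return pickle.load(open('pics/'+fn+'.pkl','rb'))
def ray(f,u,v):
    K=np.array(f['K']);k=float(f['k1'])
    D=np.array([k,0,0,0,0.])
    p=cv2.undistortPoints(np.array([[[u,v]]],float),K,D)[0,0]
    return np.array([p[0],p[1],1.])
def pz(f,u,v,z):  # intersect plane z
    d=f['W'][:3,:3]@ray(f,u,v);o=f['W'][:3,3]
    return o+d*(z-o[2])/d[2]
def pd(f,u,v):
    z=f['z_map'][int(round(v)),int(round(u))]
    return f['W'][:3,3]+f['W'][:3,:3]@(ray(f,u,v)*z)
def cloud(f):
    K=np.array(f['K']);h,w=f['z_map'].shape
    vv,uu=np.mgrid[:h,:w];pts=np.stack([uu,vv],-1).reshape(-1,1,2).astype(float)
    p=cv2.undistortPoints(pts,K,np.array([float(f['k1']),0,0,0,0]))[:,0]
    c=np.c_[p,np.ones(len(p))]*f['z_map'].reshape(-1,1)
    return (c@f['W'][:3,:3].T+f['W'][:3,3]).reshape(h,w,3)
def crop(fn,u0,v0,u1,v1,s,out):
    im=cv2.imread('pics/'+fn+'.png')[v0:v1,u0:u1]
    cv2.imwrite('pics/'+out+'.png',cv2.resize(im,None,fx=s,fy=s,interpolation=cv2.INTER_CUBIC))
E
python3 - <<'E'
from h import *
print(read_state())
for n in('scene','top','wrist'):
    f=grab(n,n+'0'); print(n,f['K'],f['k1'],f['W'])
E
```

```text
pics
{'clock': 0.0, 'qpos': array([ 1.27231864e+00,  3.09026975e-01,  1.63522385e+00, -4.99977374e-06,
        1.19968999e+00, -6.97360493e-02]), 'joint_velocities': array([ 0.00166322, -0.00015812,  0.00118073, -0.00108952, -0.0005195 ,
       -0.00031472]), 'joint_torque': array([ 1.97133959e-04, -4.15273726e+01, -2.76653355e+01, -1.09092844e-05,
        1.05145850e-02,  1.28830067e-05]), 'tool_pos': array([0.14152244, 0.60790389, 0.23001563]), 'ee_rot': array([-2.12648050e-04,  1.14120659e-01,  9.93466203e-01, -1.15466557e-03]), 'ft_force': array([ 0.22673991,  0.46752708, -0.84842886]), 'moment': array([ 0.01061786, -0.04780271,  0.01096463]), 'gripper_width': 0.08566626018868545}
scene [[497.60541255   0.         250.62014293]
 [  0.         497.60541255 198.7479797 ]
 [  0.           0.           1.        ]] -0.07921822834093419 [[ 0.86840692 -0.30516283  0.39082614  0.00650426]
 [-0.49578381 -0.54746294  0.67415335 -0.31897267]
 [ 0.00823628 -0.77920471 -0.6267154   0.7164097 ]
 [ 0.          0.          0.          1.        ]]
top [[441.3366306    0.         248.46240461]
 [  0.         441.3366306  191.06347564]
 [  0.           0.           1.        ]] -0.04127865403635667 [[-0.07500184 -0.97630881  0.20296757  0.19468742]
 [-0.99716857  0.072321   -0.02060356  0.3972952 ]
 [ 0.00543662 -0.20393818 -0.97896867  1.14715015]
 [ 0.          0.          0.          1.        ]]
wrist [[322.54260686   0.         254.31252472]
 [  0.         322.54260686 196.63320404]
 [  0.           0.           1.        ]] 0.015945827783391184 [[ 0.22745753  0.93077195  0.28622832  0.06861133]
 [ 0.97378735 -0.21707055 -0.06796005  0.62600549]
 [-0.00112357  0.29418354 -0.95574828  0.37382454]
 [ 0.          0.          0.          1.        ]]
```

View pics/scene0.png

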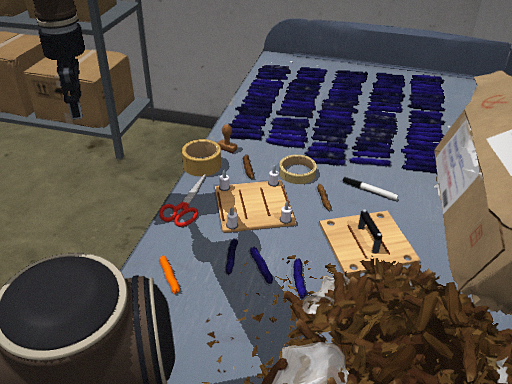

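View pics/top0.png

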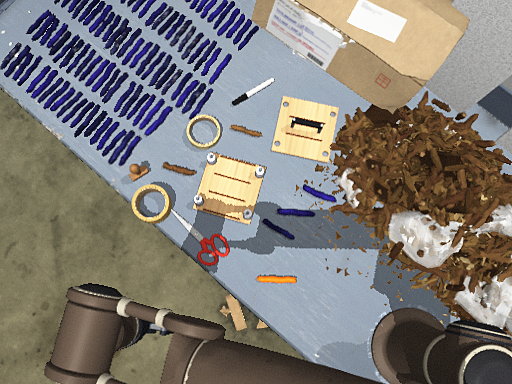

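View pics/wrist0.png

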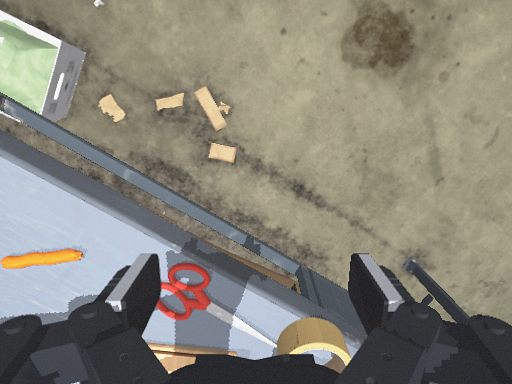

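The scene and top views show three blue rolls just below the boards, at top-view pixels (319,192), (295,212) and (278,229). The rack is at (230,188), the tier at (305,128), and the sticks at (246,130) and (179,168). The orange look-alike is at (277,279).

```bash
python3 - <<'E'
from h import *
crop('top0',160,90,360,240,4,'topc'); crop('scene0',200,140,430,310,3.4,'scc')
for n in('top0','scene0'):
    f=load(n);c=cloud(f);hsv=cv2.cvtColor(f['image'],cv2.COLOR_RGB2HSV)
    m=((hsv[...,0]>112)&(hsv[...,0]<135)&(hsv[...,1]>140)).astype(np.uint8)
    nn,l,st,ce=cv2.connectedComponentsWithStats(m)
    for i in range(1,nn):
        if 80<st[i,4]<700:
            v,u=np.where(l==i)
            if n=='top0' and (u.mean()<255 or v.mean()<175): continue
            if n!='top0' and v.mean()<230: continue
            P=c[v,u]; zt=np.percentile(P[:,2],90)
            Q=np.array([pz(f,a,b,0.010) for a,b in zip(u,v)])[:,:2]
            (cx,cy),(w,h),a=cv2.minAreaRect((Q*1000).astype(np.float32))
            d=np.linalg.svd(Q-Q.mean(0))[2][0]
            print(n,ce[i],st[i,4],'rect',cx,cy,w,h,'ang',np.degrees(np.arctan2(d[1],d[0])),'z',zt,np.median(P,0))
E
```

```text
top0 [318.60451977 193.5819209 ] 177 rect 409.4287109375 189.60694885253906 91.38387298583984 16.3796329498291 ang -117.28079961695276 z 0.017335849736215936 [0.40813918 0.19129828 0.01431807]
top0 [295.03208556 212.16042781] 187 rect 365.658447265625 255.169921875 96.97492218017578 15.068073272705078 ang -98.89717957616737 z 0.015856762240524704 [0.36492199 0.25755436 0.01291822]
top0 [277.68243243 228.76351351] 148 rect 324.6372375488281 304.427734375 89.28214263916016 12.56063175201416 ang -124.96085471758533 z 0.015998515434462134 [0.32422918 0.30682124 0.01301323]
scene0 [231.01960784 256.21078431] 204 rect 323.38690185546875 302.9971008300781 97.49177551269531 14.608296394348145 ang -125.35398523617539 z 0.015509950138948148 [0.3205833  0.29924471 0.01296684]
scene0 [261.06920415 264.51557093] 289 rect 363.9977722167969 254.5755615234375 99.37947082519531 17.110023498535156 ang -99.25812835193388 z 0.01557178960356631 [0.36177431 0.25057639 0.01315102]
scene0 [298.97039474 278.35855263] 304 rect 408.67425537109375 189.70135498046875 96.69219207763672 18.05719757080078 ang -117.75778638264454 z 0.016551161235985202 [0.40409193 0.18358211 0.01444537]
```

View pics/topc.png

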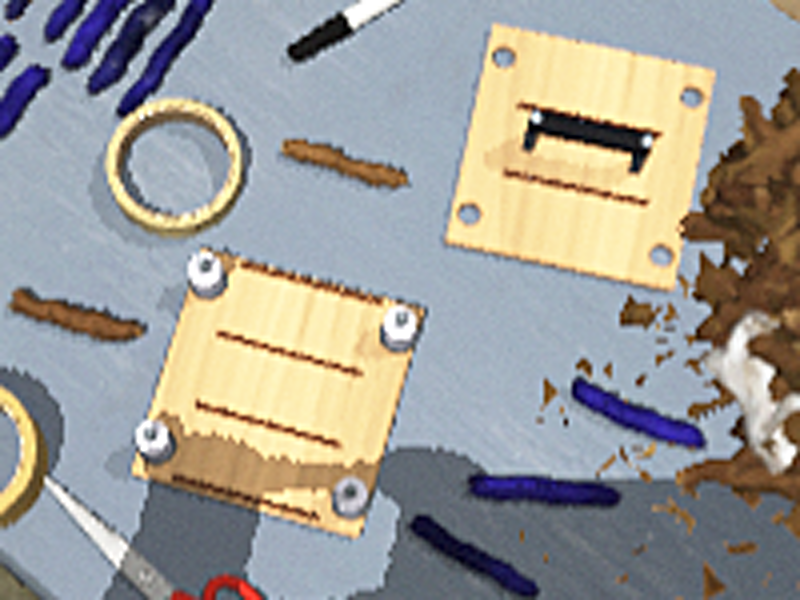

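View pics/scc.png

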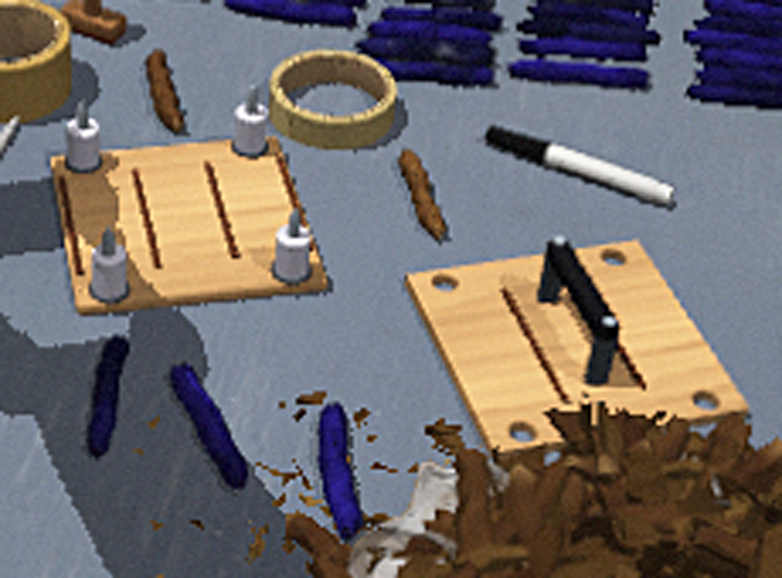

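```bash
python3 - <<'E'
from h import *
from scipy.optimize import minimize
for n in('top0','scene0'):
    f=load(n);c=cloud(f);hsv=cv2.cvtColor(f['image'],cv2.COLOR_RGB2HSV)
    m=((hsv[...,0]>10)&(hsv[...,0]<26)&(hsv[...,2]>90)&(hsv[...,1]>60)).astype(np.uint8)
    if n=='top0': boxes={'rack':((190,145,275,228),.010),'tier':((265,92,345,168),.008)}
    else: boxes={'rack':((212,175,302,235),.010),'tier':((312,205,425,275),.008)}
    for k,((u0,v0,u1,v1),z) in boxes.items():
        mm=np.zeros_like(m);mm[v0:v1,u0:u1]=m[v0:v1,u0:u1]
        nn,l,st,ce=cv2.connectedComponentsWithStats(mm); i=1+np.argmax(st[1:,4])
        v,u=np.where(l==i)
        Q=np.array([pz(f,a,b,z) for a,b in zip(u,v)]);ok=abs(c[v,u][:,2]-z)<.012
        Q=Q[ok];r=cv2.minAreaRect((Q[:,:2]*1000).astype(np.float32))
        print(n,k,st[i],r,'medz',np.median(c[v,u][ok][:,2]))
f=load('top0')
def P(x,y,z): return pz(f,160+(x+.5)/4-.5,90+(y+.5)/4-.5,z)
print('pins'); [print(P(*p,.060)) for p in((207,258),(401,316),(154,427),(351,485))]
print('shoulder circle');[print(P(*p,.040)) for p in((206,270),(400,327),(154,438),(350,495))]
print('holes');[print(P(*p,.008)) for p in((504,57),(692,97),(469,214),(661,255))]
print('bar');[print(P(*p,.055)) for p in((532,117),(652,139))]
print('rib tier');[print(P(*p,.010)) for p in((505,173),(648,203))]
print('rack ribs');[print(P(*p,.013)) for p in((218,333),(361,373),(197,404),(340,444))]
print('sticks');[print(P(*p,.008)) for p in((283,145),(408,183),(12,297),(143,332))]
c=cloud(f)
for (u,v) in ((340,190),(350,195),(345,150),(340,130),(355,215),(350,170)): print(u,v,c[v,u])
E
```

```text
top0 rack [ 193  152   70   73 2863] ((444.69549560546875, 423.07940673828125), (155.676025390625, 160.60009765625), 69.71712493896484) medz 0.010765574626943941
top0 tier [ 271   96   74   67 2853] ((593.0635375976562, 206.57037353515625), (156.7917022705078, 162.44598388671875), 73.07478332519531) medz 0.009064687531496918
scene0 rack [ 215  180   81   52 2650] ((443.629150390625, 421.26416015625), (162.2313995361328, 160.03358459472656), 69.49797058105469) medz 0.011352418433620892
scene0 tier [ 319  211  101   64 3427] ((591.6317138671875, 205.86521911621094), (162.41351318359375, 164.2051239013672), 73.02371215820312) medz 0.008823379129546338
pins
[0.52346619 0.46189627 0.06      ]
[0.47608132 0.34108827 0.06      ]
[0.41583857 0.5014254  0.06      ]
[0.36997411 0.38090254 0.06      ]
shoulder circle
[0.52144793 0.46420042 0.04      ]
[0.47398232 0.34128985 0.04      ]
[0.41276243 0.50371261 0.04      ]
[0.3668463 0.3817114 0.04     ]
holes
[0.66810837 0.25274326 0.008     ]
[0.62978071 0.12648885 0.008     ]
[0.5570585  0.28688451 0.008     ]
[0.51898636 0.16046661 0.008     ]
bar
[0.60540694 0.24429801 0.055     ]
[0.58462655 0.16728709 0.055     ]
rib tier
[0.58360732 0.26015055 0.01      ]
[0.55543111 0.16559144 0.01      ]
rack ribs
[0.48559239 0.460396   0.013     ]
[0.45153359 0.36805995 0.013     ]
[0.43867809 0.47697693 0.013     ]
[0.405119   0.38534038 0.013     ]
sticks
[0.61526995 0.40883109 0.008     ]
[0.58196023 0.32618182 0.008     ]
[0.52182767 0.5965398  0.008     ]
[0.49124942 0.51037837 0.008     ]
340 190 [0.41419831 0.13355641 0.01645684]
350 195 [0.39413514 0.11564034 0.04305057]
345 150 [0.51357465 0.11470547 0.04570153]
340 130 [0.57565392 0.1164196  0.02650954]
355 215 [0.34731695 0.09836427 0.00153891]
350 170 [0.4585746  0.10884335 0.04792752]
```

Request:
jog_arm(translation=[[0.223,-0.354,-0.02],[0.223,-0.354,-0.02],[0.223,-0.354,-0.02],[0.223,-0.354,-0.02],[0.223,-0.354,-0.02],[0.223,-0.354,-0.02],[0.223,-0.354,-0.02],[0.223,-0.354,-0.02],[0.223,-0.354,-0.02],[0.223,-0.354,-0.02],[0.223,-0.354,-0.02],[0.223,-0.354,-0.02]], delta_rot=[[0,0,-86],[0,0,-86],[0,0,-86],[0,0,-86],[0,0,-86],[0,0,-86],[0,0,-86],[0,0,-86],[0,0,-86],[0,0,-86],[0,0,-86],[0,0,-86]], gripper=[0.1,0.1,0.1,0.1,0.1,0.1,0.1,0.1,0.1,0.1,0.1,0.1], force=30)

```text
clock: 1.65
tool_pos: [0.3645, 0.2551, 0.2113]
ee_rot: [0.0, 0.76, 0.649, -0.0]
ft_force: [-0.5, 0.0, 0.0]
gripper_width: 0.0468
```

```bash
python3 - <<'E'
from h import *
s=read_state();M=q2R(s['ee_rot']);print(s['clock'],s['tool_pos'],M,s['qpos'],s['gripper_width'])
f=grab('wrist','w1')
c=cloud(f);hsv=cv2.cvtColor(f['image'],cv2.COLOR_RGB2HSV)
m=((hsv[...,0]>112)&(hsv[...,0]<135)&(hsv[...,1]>120)).astype(np.uint8)
nn,l,st,ce=cv2.connectedComponentsWithStats(m)
for i in range(1,nn):
    if st[i,4]>300:
        v,u=np.where(l==i)
        P=c[v,u]
        Q=np.array([pz(f,a,b,0.008) for a,b in zip(u,v)])[:,:2]
        (cx,cy),(w,h),a=cv2.minAreaRect((Q*1000).astype(np.float32))
        d=np.linalg.svd(Q-Q.mean(0),full_matrices=False)[2][0]
        print(ce[i],st[i,4],'rect',cx,cy,w,h,'ang',np.degrees(np.arctan2(d[1],d[0])),'z',np.percentile(P[:,2],90))
E
```

```text
1.65 [0.36451181 0.25514214 0.21125334] [[ 1.56382391e-01  9.87696587e-01 -1.46255134e-05]
 [ 9.87696585e-01 -1.56382392e-01 -5.54734865e-05]
 [-5.70781460e-05 -5.77049321e-06 -9.99999998e-01]] [ 5.12802070e-01 -2.50839828e-02  2.05821086e+00 -4.59899416e-05
  1.10850574e+00  6.69849493e-01] 0.04684857500285771
[209.50351759 127.21507538] 995 rect 323.07623291015625 305.33770751953125 92.68841552734375 15.246941566467285 ang -125.01442000806313 z 0.014747851959919811
[253.49602122 167.0795756 ] 1131 rect 363.56597900390625 255.3608856201172 98.31671142578125 16.411380767822266 ang -99.01659158453937 z 0.014935133663595557
[301.38484848 217.48282828] 990 rect 407.40618896484375 189.3192138671875 93.63082122802734 18.246074676513672 ang -117.48796959525163 z 0.01612953943038966
```

View pics/w1.png

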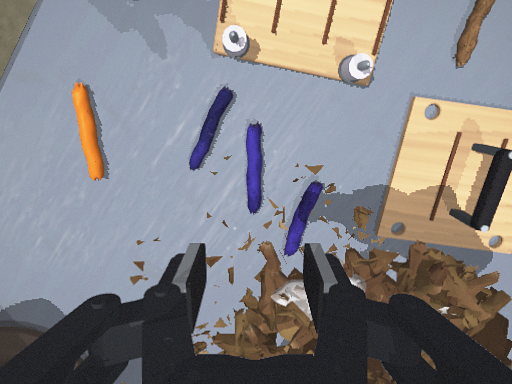

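The wrist view shows the three rolls clearly at (211,129), (254,167) and (304,217). They agree with the fixed cameras within about 1.5 mm. I'm grasping the middle one first.

Request:
jog_arm(translation=[[0,0,-0.06],[0,0,-0.12],[0,0,-0.17],[0,0,-0.195],[0,0,-0.206],[0,0,-0.206],[0,0,-0.206],[0,0,-0.206],[0,0,-0.206],[0,0,-0.206],[0,0,-0.206]], delta_rot=[[0,0,0],[0,0,0],[0,0,0],[0,0,0],[0,0,0],[0,0,0],[0,0,0],[0,0,0],[0,0,0],[0,0,0],[0,0,0]], gripper=[0.1,0.1,0.1,0.1,0.1,0.1,-1,-1,-1,-1,-1], force=30)

```text
clock: 3.08
tool_pos: [0.3661, 0.2555, 0.0067]
ee_rot: [0.0, 0.761, 0.649, 0.001]
ft_force: [-0.6, 0.6, 7.0]
gripper_width: 0.0156
```

```bash
python3 - <<'E'
from h import *
s=read_state();print(s['clock'],s['tool_pos'],s['ft_force'],s['gripper_width'])
f=load('w1');crop('w1',200,0,512,260,2.5,'w1c')
E
```

```text
3.075 [0.36606295 0.25547492 0.00665499] [-0.5944898   0.63204781  7.04481749] 0.015648641184304517
```

View pics/w1c.png

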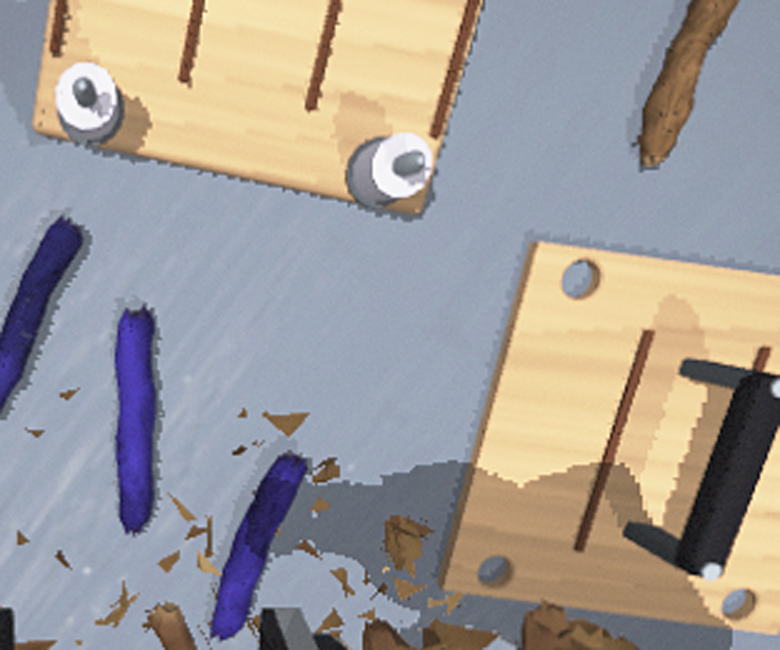

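The z force of 7 N shows the fingertips touching the bench. I'll regrasp about 5 mm higher so the tips clear the ribs when I place the roll.

Request:
jog_arm(translation=[[0,0,0],[0,0,0],[0,0,0.005],[0,0,0.005],[0,0,0.005],[0,0,0.005],[0,0,0.005],[0,0,0.005]], delta_rot=[[0,0,0],[0,0,0],[0,0,0],[0,0,0],[0,0,0],[0,0,0],[0,0,0],[0,0,0]], gripper=[-0.2,-0.2,-0.2,-1,-1,-1,-1,-1], force=30)

```text
clock: 4.08
tool_pos: [0.3673, 0.2564, 0.0139]
ee_rot: [0.0, 0.761, 0.649, 0.002]
ft_force: [-4.3, -2.2, 27.3]
gripper_width: 0.0003
```

```bash
python3 - <<'E'
from h import *
s=read_state();print(s['clock'],s['tool_pos'],s['ft_force'],s['gripper_width'])
E
```

```text
4.075 [0.36729998 0.25636357 0.01388043] [-4.26924124 -2.21422869 27.30549357] 0.00026220232805176144
```

Request:
jog_arm(translation=[[0,0,0.03],[0,0,0.08],[0,0,0.14],[0,0,0.19],[0,0,0.19]], delta_rot=[[0,0,0],[0,0,0],[0,0,0],[0,0,0],[0,0,0]], gripper=[-1,-1,0,0,0])

```text
clock: 4.7
tool_pos: [0.3681, 0.2566, 0.2052]
ee_rot: [0.001, 0.761, 0.649, 0.005]
ft_force: [-0.3, -0.1, -0.9]
gripper_width: 0.0424
```

```bash
cat >> h.py <<'E'
def rolls(f,z=0.008,mn=300):
    c=cloud(f);hsv=cv2.cvtColor(f['image'],cv2.COLOR_RGB2HSV)
    m=((hsv[...,0]>112)&(hsv[...,0]<135)&(hsv[...,1]>120)).astype(np.uint8)
    nn,l,st,ce=cv2.connectedComponentsWithStats(m)
    for i in range(1,nn):
        if st[i,4]>mn:
            v,u=np.where(l==i);P=c[v,u]
            Q=np.array([pz(f,a,b,z) for a,b in zip(u,v)])[:,:2]
            (cx,cy),(w,h),a=cv2.minAreaRect((Q*1000).astype(np.float32))
            d=np.linalg.svd(Q-Q.mean(0),full_matrices=False)[2][0]
            print(ce[i].round(),st[i,4],'rect',round(cx,1),round(cy,1),round(w,1),round(h,1),'ang',np.degrees(np.arctan2(d[1],d[0])).round(1)%180,'z',np.percentile(P[:,2],90).round(4))
E
python3 - <<'E'
from h import *
s=read_state();print(s['clock'],s['tool_pos'],s['ft_force'],s['gripper_width'])
f=grab('wrist','w2');rolls(f)
E
```

```text
4.7 [0.36813441 0.25661903 0.2051523 ] [-0.29355843 -0.11554818 -0.86161029] 0.04237267599934489
[204. 132.] 1020 rect 322.8 304.9 90.8 15.4 ang 55.099999999999994 z 0.0148
[250. 172.] 1137 rect 364.8 254.9 98.3 15.2 ang 80.8 z 0.0149
[297. 223.] 991 rect 407.0 189.5 93.4 18.2 ang 62.599999999999994 z 0.0162
```

View pics/w2.png

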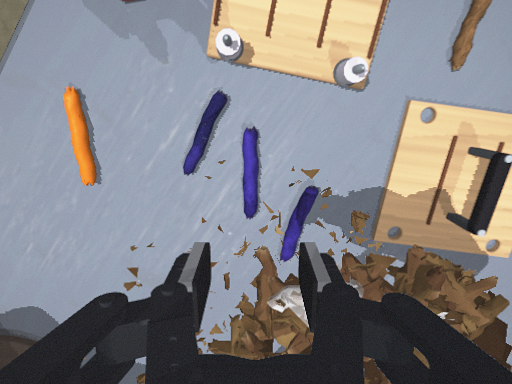

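Request:
jog_arm(translation=[[0,0,0],[0,0,0]], delta_rot=[[0,0,0],[0,0,0]], gripper=[-0.1,-0.1])

```text
clock: 5.0
tool_pos: [0.3634, 0.254, 0.1983]
ee_rot: [-0.0, 0.761, 0.649, -0.002]
ft_force: [-0.2, -0.1, 0.2]
gripper_width: 0.0386
```

```bash
python3 - <<'E'
from h import *
s=read_state();print(s['clock'],s['tool_pos'],s['ft_force'],s['gripper_width'],q2R(s['ee_rot']).round(4))
E
```

```text
5.0 [0.36341313 0.25395518 0.19826312] [-0.18308398 -0.13581109  0.18310766] 0.03855981406607317 [[ 0.1583  0.9874 -0.0037]
 [ 0.9874 -0.1583 -0.0021]
 [-0.0026 -0.0034 -1.    ]]
```

Request:
jog_arm(translation=[[0,0,-0.06],[0,0,-0.12],[0,0,-0.17],[0,0,-0.19],[0,0,-0.199],[0,0,-0.199],[0,0,-0.199],[0,0,-0.199],[0,0,-0.199],[0,0,-0.199],[0,0,-0.199]], delta_rot=[[0,0,0],[0,0,0],[0,0,0],[0,0,0],[0,0,0],[0,0,0],[0,0,0],[0,0,0],[0,0,0],[0,0,0],[0,0,0]], gripper=[0,0,0,0,0,0,-1,-1,-1,-1,-1], force=30)

```text
clock: 6.38
tool_pos: [0.3658, 0.2553, 0.0024]
ee_rot: [0.0, 0.761, 0.649, 0.001]
ft_force: [-0.2, 0.2, 7.4]
gripper_width: 0.0162
```

```bash
python3 - <<'E'
from h import *
s=read_state();print(s['clock'],s['tool_pos'],s['ft_force'],s['gripper_width'],q2R(s['ee_rot']).round(4))
E
```

```text
6.375 [0.36584546 0.25532618 0.00240546] [-0.2003095   0.19137116  7.40278924] 0.01619822816225418 [[ 0.1583  0.9874  0.002 ]
 [ 0.9874 -0.1583  0.0011]
 [ 0.0015  0.0018 -1.    ]]
```

Request:
jog_arm(translation=[[0,0,0.02],[0,0,0.06],[0,0,0.11],[0,0,0.14],[0,0,0.14]], delta_rot=[[0,0,0],[0,0,0],[0,0,0],[0,0,0],[0,0,0]], gripper=[-1,-1,-1,-1,-1])

```text
clock: 7.0
tool_pos: [0.3669, 0.2559, 0.1441]
ee_rot: [0.001, 0.761, 0.649, 0.003]
ft_force: [-0.2, 0.3, -0.6]
gripper_width: 0.0161
```

```bash
python3 - <<'E'
from h import *
s=read_state();print(s['clock'],s['tool_pos'],s['ft_force'],s['gripper_width'])
f=grab('wrist','w3')
E
```

```text
7.0 [0.36685802 0.25591683 0.14406352] [-0.15656632  0.26905273 -0.5632311 ] 0.01607916002661574
```

View pics/w3.png

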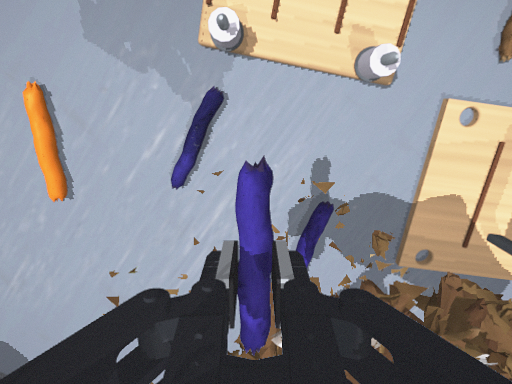

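```bash
python3 - <<'E'
from h import *
f=load('w3');c=cloud(f)
s=f['W']
for u,v in((254,168),(254,180),(254,230),(252,300),(254,335),(254,348)): print(u,v,c[v,u].round(4))
E
```

```text
254 168 [0.3742 0.3029 0.155 ]
254 180 [0.3734 0.298  0.1558]
254 230 [0.3698 0.2756 0.1559]
252 300 [0.3633 0.2411 0.1568]
254 335 [0.3609 0.2204 0.1554]
254 348 [0.3596 0.2123 0.1549]
```

Request:
jog_arm(translation=[[0.02,0.04,0.02],[0.04,0.07,0.06],[0.04,0.07,0.06],[0.04,0.07,0.06],[0.04,0.07,0.06]], delta_rot=[[0,0,-10],[0,0,-11.6],[0,0,-11.6],[0,0,-11.6],[0,0,-11.6]], gripper=[-1,-1,-1,-1,-1])

```text
clock: 7.68
tool_pos: [0.4028, 0.323, 0.1987]
ee_rot: [0.0, 0.823, 0.568, -0.003]
ft_force: [0.7, -0.3, 0.6]
gripper_width: 0.0162
```

```bash
python3 - <<'E'
from h import *
s=read_state();print(s['clock'],s['tool_pos'],s['ft_force'],s['gripper_width'],s['joint_velocities'].round(3))
f=grab('wrist','w4')
hsv=cv2.cvtColor(f['image'],cv2.COLOR_RGB2HSV)
im=cv2.imread('pics/w4.png');cv2.imwrite('pics/w4b.png',cv2.resize(im[0:300,100:500],None,fx=2,fy=2,interpolation=cv2.INTER_CUBIC))
E
```

```text
7.675 [0.40282084 0.32302443 0.19873448] [ 0.74745832 -0.31250224  0.60331601] 0.016231585609185153 [-0.003 -0.005 -0.005 -0.    -0.003  0.002]
```

View pics/w4b.png

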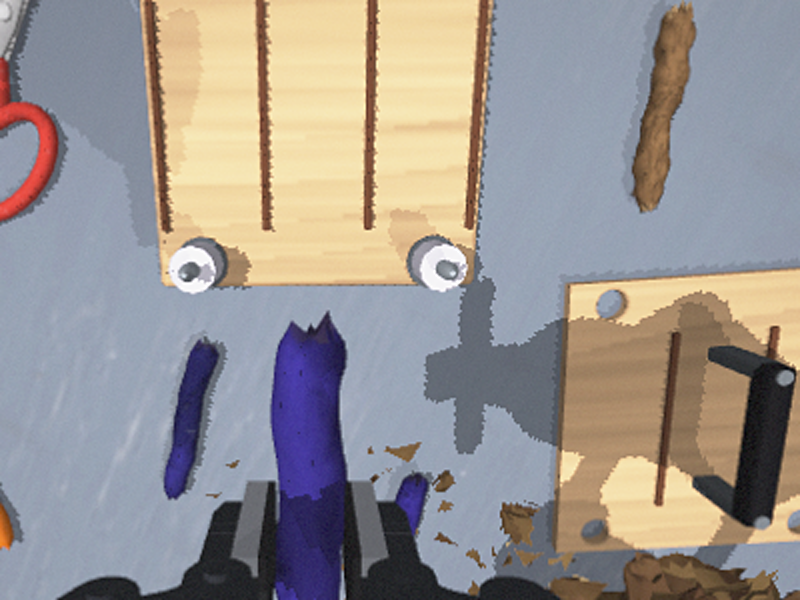

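The picture shows the front of the rack head on. The shoulders are at crop (195,269) and (442,269), and the inner ribs end at (268,230) and (370,230).

```bash
python3 - <<'E'
from h import *
from scipy.optimize import least_squares
f=load('w4')
def P(x,y,z): return pz(f,100+(x+.5)/2-.5,(y+.5)/2-.5,z)[:2]
obs=[((268,231),.013,(-50,25)),((370,230),.013,(-50,-25)),((167,231),.013,(-50,75)),((470,230),.013,(-50,-75)),
((195,268),.04,(-66,58)),((442,268),.04,(-66,-58)),((187,270),.06,(-66,58)),((450,270),.06,(-66,-58)),((163,285),.01,(-78,80)),((474,285),.01,(-78,-80))]
A=np.array([P(*o[0],o[1]) for o in obs]);B=np.array([o[2] for o in obs])/1000
def tf(p): 
    c,s=np.cos(p[2]),np.sin(p[2]);return B@np.array([[c,s],[-s,c]])+p[:2]
r=least_squares(lambda p:(tf(p)-A).ravel(),[.4445,.4222,np.radians(69.4)],loss='soft_l1',f_scale=.002)
print(r.x[:2],np.degrees(r.x[2]));print(((tf(r.x)-A)*1000).round(1))
for x,y in ((262,0),(268,230),(372,0),(369,230)): print(P(x,y,.013))
print('tier holes');H=[P(611,304,.008),P(595,530,.008)];print(H);d=np.array(H[0])-H[1];print(np.degrees(np.arctan2(*d[::-1])),np.linalg.norm(d))
print('bar',P(784,375,.055),P(761,522,.055))
E
```

```text
[0.4449141  0.42369193] 69.2894763172493
[[ 0.2  0.8]
 [-0.4  0.6]
 [ 0.2  0.9]
 [ 0.3  0.4]
 [-0.8  0.2]
 [ 1.1 -0.4]
 [-1.3 -1. ]
 [ 1.  -1.8]
 [-0.6  0.1]
 [ 0.3 -0.2]]
[0.43840583 0.47856703]
[0.40382651 0.3853783 ]
[0.48432041 0.46110255]
[0.45053578 0.3676719 ]
tier holes
[array([0.55549321, 0.28764681]), array([0.51739795, 0.16194964])]
73.13942745082328 0.13134316657657458
bar [0.60370703 0.24271654] [0.58183639 0.1708188 ]
```

Request:
jog_arm(translation=[[0.02,0.05,-0.02],[0.039,0.096,-0.06],[0.039,0.096,-0.11],[0.039,0.096,-0.15],[0.039,0.096,-0.175],[0.039,0.096,-0.187],[0.039,0.096,-0.187],[0.039,0.096,-0.187],[0.039,0.096,-0.187]], delta_rot=[[0,0,0],[0,0,0],[0,0,0],[0,0,0],[0,0,0],[0,0,0],[0,0,0],[0,0,0],[0,0,0]], gripper=[-1,-1,-1,-1,-1,-1,-1,-1,-1])

```text
clock: 8.85
tool_pos: [0.4443, 0.421, 0.015]
ee_rot: [-0.0, 0.823, 0.568, 0.001]
ft_force: [-0.7, -0.4, 0.1]
gripper_width: 0.0163
```

```bash
python3 - <<'E'
from h import *
s=read_state();print(s['clock'],s['tool_pos'],s['ft_force'],s['gripper_width'],s['joint_velocities'].round(3))
E
```

```text
8.85 [0.4442507  0.42102558 0.01503303] [-0.67646178 -0.38834747  0.0755186 ] 0.016260970469874972 [ 0.003  0.002  0.    -0.001  0.001 -0.   ]
```

Request:
jog_arm(translation=[[0,0,-0.003],[0,0,-0.003],[0,0,-0.003],[0,0,-0.003],[0,0,-0.003],[0,0,0.02],[0,0,0.07],[0,0,0.12]], delta_rot=[[0,0,0],[0,0,0],[0,0,0],[0,0,0],[0,0,0],[0,0,0],[0,0,0],[0,0,0]], gripper=[-1,-1,-0.25,-0.25,-0.25,-0.25,-0.25,0])

```text
clock: 9.85
tool_pos: [0.4435, 0.42, 0.1347]
ee_rot: [0.0, 0.823, 0.569, -0.001]
ft_force: [1.0, 0.2, 0.2]
gripper_width: 0.0428
```

```bash
python3 - <<'E'
from h import *
s=read_state();print(s['clock'],s['tool_pos'],s['ft_force'],s['gripper_width'])
E
```

```text
9.85 [0.44350467 0.4200487  0.13473902] [1.03928693 0.20652568 0.17324308] 0.04276708357073858
```

Request:
jog_arm(translation=[[-0.04,-0.04,0.03],[-0.08,-0.08,0.06],[-0.121,-0.116,0.07],[-0.121,-0.116,0.07],[-0.121,-0.116,0.07],[-0.121,-0.116,0.07],[-0.121,-0.116,0.07]], delta_rot=[[0,0,-10],[0,0,-14.4],[0,0,-14.4],[0,0,-14.4],[0,0,-14.4],[0,0,-14.4],[0,0,-14.4]], gripper=[0,0,0,0,0,0,0])

```text
clock: 10.72
tool_pos: [0.3235, 0.3053, 0.204]
ee_rot: [0.0, 0.887, 0.461, -0.0]
ft_force: [0.5, -0.3, -0.7]
gripper_width: 0.0425
```

```bash
python3 - <<'E'
from h import *
s=read_state();print(s['clock'],s['tool_pos'],s['ft_force'],s['gripper_width'])
f=grab('wrist','w5');rolls(f)
E
```

```text
10.725 [0.32353808 0.30526212 0.2039837 ] [ 0.46916224 -0.27997755 -0.66306117] 0.042461301007696024
[296.  24.] 845 rect 436.9 397.3 47.6 16.1 ang 71.3 z 0.0249
[254. 169.] 917 rect 323.4 305.4 91.0 14.5 ang 55.0 z 0.0147
[376. 210.] 1107 rect 407.5 189.2 92.7 18.4 ang 62.8 z 0.0161
```

View pics/w5.png

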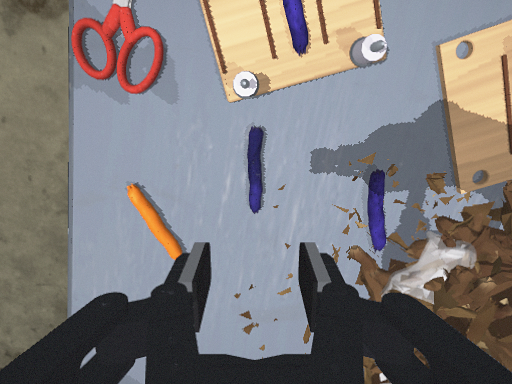

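The first roll lies in the middle lane, with its top at 25 mm as it should be. The next roll is centred under the tool.

Request:
jog_arm(translation=[[0,0,-0.06],[0,0,-0.12],[0,0,-0.17],[0,0,-0.19],[0,0,-0.2],[0,0,-0.2],[0,0,-0.2],[0,0,-0.2],[0,0,-0.2],[0,0,-0.2],[0,0,-0.2]], delta_rot=[[0,0,0],[0,0,0],[0,0,0],[0,0,0],[0,0,0],[0,0,0],[0,0,0],[0,0,0],[0,0,0],[0,0,0],[0,0,0]], gripper=[0,0,0,0,0,0,-1,-1,-1,-1,-1], force=30)

```text
clock: 12.15
tool_pos: [0.3239, 0.3056, 0.0055]
ee_rot: [-0.0, 0.887, 0.461, 0.001]
ft_force: [-0.6, -0.7, 6.5]
gripper_width: 0.0146
```

Request:
jog_arm(translation=[[0,0,0.02],[0,0,0.06],[0,0,0.11],[0.035,0.065,0.15],[0.075,0.133,0.15],[0.075,0.133,0.15],[0.075,0.133,0.15],[0.075,0.133,0.15],[0.075,0.133,0.15],[0.075,0.133,0.15]], delta_rot=[[0,0,0],[0,0,0],[0,0,0],[0,0,8],[0,0,14.4],[0,0,14.4],[0,0,14.4],[0,0,14.4],[0,0,14.4],[0,0,14.4]], gripper=[-1,-1,-1,-1,-1,-1,-1,-1,-1,-1])

```text
clock: 13.4
tool_pos: [0.3972, 0.4367, 0.154]
ee_rot: [0.0, 0.823, 0.568, -0.0]
ft_force: [-0.1, -0.3, -0.3]
gripper_width: 0.0148
```

```bash
python3 - <<'E'
from h import *
s=read_state();print(s['clock'],s['tool_pos'],s['ft_force'],s['gripper_width'])
f=grab('wrist','w6')
E
```

```text
13.4 [0.39722129 0.43673337 0.15402995] [-0.14005121 -0.28502116 -0.32708337] 0.014766806848315432
```

View pics/w6.png

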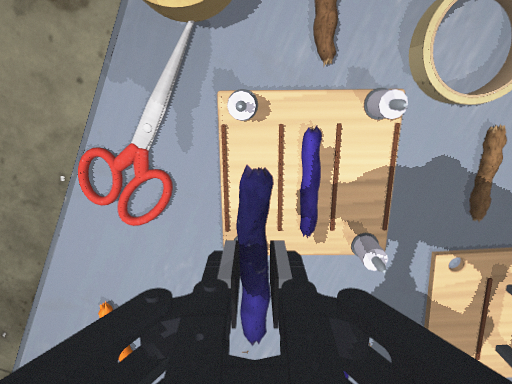

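```bash
python3 - <<'E'
from h import *
f=load('w6');c=cloud(f)
for u,v in((258,170),(258,180),(256,230),(254,300),(253,330),(253,342)): print(u,v,c[v,u].round(4))
hsv=cv2.cvtColor(f['image'],cv2.COLOR_RGB2HSV)
rolls(f,.018)
E
```

```text
258 170 [0.4146 0.4784 0.1571]
258 180 [0.4134 0.4755 0.163 ]
256 230 [0.4043 0.4537 0.162 ]
254 300 [0.3905 0.42   0.1627]
253 330 [0.3839 0.4039 0.1627]
253 342 [0.3802 0.3942 0.1591]
[310. 180.] 1688 rect 443.8 421.1 99.7 16.5 ang 69.7 z 0.0248
[253. 251.] 4010 rect 369.3 366.1 187.9 31.1 ang 69.3 z 0.1629
```

Request:
jog_arm(translation=[[0,0.003,-0.05],[0,0.003,-0.09],[0,0.003,-0.115],[0,0.003,-0.13],[0,0.003,-0.136],[0,0.003,-0.136],[0,0.003,-0.136],[0,0.003,-0.136]], delta_rot=[[0,0,0],[0,0,0],[0,0,0],[0,0,0],[0,0,0],[0,0,0],[0,0,0],[0,0,0]], gripper=[-1,-1,-1,-1,-1,-1,-1,-1])

```text
clock: 14.45
tool_pos: [0.3984, 0.4413, 0.0194]
ee_rot: [-0.0, 0.823, 0.568, 0.001]
ft_force: [-0.5, 0.3, -0.4]
gripper_width: 0.0146
```

Request:
jog_arm(translation=[[0,0,-0.002],[0,0,-0.002],[0,0,-0.002],[0,0,-0.002]], delta_rot=[[0,0,0],[0,0,0],[0,0,0],[0,0,0]], gripper=[-1,-1,-1,-1])

```text
clock: 14.95
tool_pos: [0.3978, 0.4407, 0.0163]
ee_rot: [-0.0, 0.823, 0.568, -0.0]
ft_force: [0.0, 0.1, 0.4]
gripper_width: 0.0147
```

Request:
jog_arm(translation=[[0,0,-0.001],[0,0,-0.001],[0,0,-0.001],[0,0,0.02],[0,0,0.07],[0,0,0.12],[0.02,-0.06,0.16],[0.02,-0.12,0.187],[0.01,-0.18,0.187]], delta_rot=[[0,0,0],[0,0,0],[0,0,0],[0,0,0],[0,0,0],[0,0,0],[0,0,0],[0,0,-6.7],[0,0,-6.7]], gripper=[-1,-0.25,-0.25,-0.25,-0.25,-0.25,0,0,0])

```text
clock: 16.08
tool_pos: [0.4119, 0.2724, 0.2067]
ee_rot: [0.0, 0.854, 0.519, 0.004]
ft_force: [1.3, -0.7, 0.1]
gripper_width: 0.0428
```

Request:
jog_arm(translation=[[0,-0.05,0],[0,-0.072,0],[0,-0.072,0],[0,-0.072,0],[0,-0.072,0]], delta_rot=[[0,0,0],[0,0,0],[0,0,0],[0,0,0],[0,0,0]], gripper=[0,0,0,0,0])

```text
clock: 16.7
tool_pos: [0.4095, 0.2016, 0.2026]
ee_rot: [-0.0, 0.854, 0.52, 0.0]
ft_force: [-0.6, -1.2, 0.5]
gripper_width: 0.0427
```

```bash
python3 - <<'E'
from h import *
s=read_state();print(s['clock'],s['tool_pos'],s['ft_force'],s['gripper_width'])
f=grab('wrist','w7');rolls(f)
E
```

```text
16.7 [0.40946894 0.20156853 0.20257919] [-0.62152191 -1.17907688  0.52739878] 0.04269262953245919
[258. 180.] 1123 rect 407.6 189.5 94.7 17.8 ang 62.400000000000006 z 0.0163
```

View pics/w7.png

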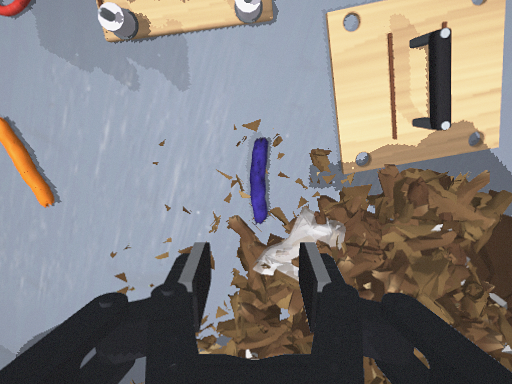

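Request:
jog_arm(translation=[[-0.002,-0.012,-0.04],[-0.002,-0.012,-0.1],[-0.002,-0.012,-0.15],[-0.002,-0.012,-0.185],[-0.002,-0.012,-0.2],[-0.002,-0.012,-0.2],[-0.002,-0.012,-0.2],[-0.002,-0.012,-0.2],[-0.002,-0.012,-0.2],[-0.002,-0.012,-0.2],[-0.002,-0.012,-0.2],[-0.002,-0.012,-0.2]], delta_rot=[[0,0,0],[0,0,0],[0,0,0],[0,0,0],[0,0,0],[0,0,0],[0,0,0],[0,0,0],[0,0,0],[0,0,0],[0,0,0],[0,0,0]], gripper=[0,0,0,0,0,0,0,-1,-1,-1,-1,-1], force=30)

```text
clock: 18.25
tool_pos: [0.4088, 0.189, 0.0037]
ee_rot: [0.0, 0.855, 0.519, 0.001]
ft_force: [0.2, -1.0, 6.9]
gripper_width: 0.018
```

Request:
jog_arm(translation=[[0,0,0.02],[0,0,0.06],[0,0,0.11],[0.02,0.05,0.15],[0.04,0.1,0.15],[0.06,0.15,0.15],[0.082,0.2,0.15],[0.084,0.215,0.15],[0.084,0.215,0.15],[0.084,0.215,0.15],[0.084,0.215,0.15],[0.084,0.215,0.15]], delta_rot=[[0,0,0],[0,0,0],[0,0,0],[0,0,0],[0,0,3],[0,0,6.7],[0,0,6.7],[0,0,6.7],[0,0,6.7],[0,0,6.7],[0,0,6.7],[0,0,6.7]], gripper=[-1,-1,-1,-1,-1,-1,-1,-1,-1,-1,-1,-1])

```text
clock: 19.75
tool_pos: [0.4912, 0.4026, 0.1524]
ee_rot: [0.0, 0.823, 0.568, -0.0]
ft_force: [0.5, 0.3, -0.1]
gripper_width: 0.0181
```

```bash
python3 - <<'E'
from h import *
s=read_state();print(s['clock'],s['tool_pos'],s['ft_force'],s['gripper_width'])
f=grab('wrist','w8');rolls(f,.018)
c=cloud(f);hsv=cv2.cvtColor(f['image'],cv2.COLOR_RGB2HSV)
m=(hsv[...,0]>112)&(hsv[...,0]<135)&(hsv[...,1]>120)&(c[...,2]>.13)
P=c[m];t=np.radians(69.3);d=np.array([np.cos(t),np.sin(t)]);q=(P[:,:2]-s['tool_pos'][:2])@d
print('along',np.percentile(q,[1,99]),'top-tcp',np.percentile(P[:,2],90)-s['tool_pos'][2])
v=np.linalg.svd(P[:,:2]-P[:,:2].mean(0),full_matrices=False)[2][0];print(np.degrees(np.arctan2(v[1],v[0])))
E
```

```text
19.75 [0.49120961 0.40257364 0.15242164] [ 0.47544953  0.32028876 -0.07558768] 0.01805600883473772
[472.  11.] 1367 rect 687.4 476.9 14.0 77.8 ang 148.2 z 0.0144
[140. 180.] 1392 rect 397.2 440.7 92.6 15.6 ang 69.6 z 0.0247
[197. 182.] 1677 rect 443.9 420.7 98.7 16.5 ang 69.5 z 0.0248
[254. 254.] 5459 rect 463.5 330.3 191.8 36.5 ang 68.7 z 0.1648
along [-0.04084794  0.04691205] top-tcp 0.012363588155358124
-111.27122682750858
```

View pics/w8.png

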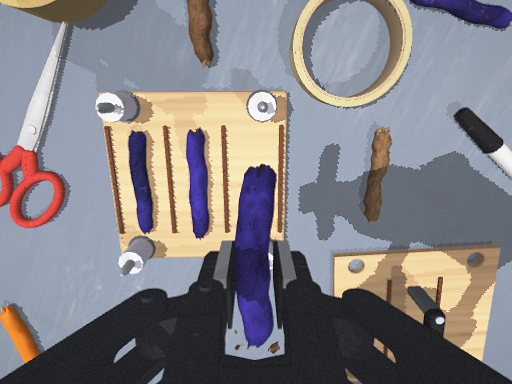

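Request:
jog_arm(translation=[[0,0.001,-0.05],[0,0.001,-0.09],[0,0.001,-0.115],[0,0.001,-0.13],[0,0.001,-0.138],[0,0.001,-0.138],[0,0.001,-0.138],[0,0.001,-0.138],[0,0.001,-0.138],[0,0.001,-0.138]], delta_rot=[[0,0,0],[0,0,0],[0,0,0],[0,0,0],[0,0,0],[0,0,0],[0,0,0],[0,0,0],[0,0,0],[0,0,0]], gripper=[-1,-1,-1,-1,-1,-1,-1,-1,-1,-1])

```text
clock: 21.05
tool_pos: [0.4914, 0.4046, 0.0144]
ee_rot: [-0.0, 0.823, 0.568, 0.0]
ft_force: [-0.0, -0.2, 0.3]
gripper_width: 0.0178
```

Request:
jog_arm(translation=[[0,0,0],[0,0,0],[0,0,0.02],[0,0,0.07],[0,0,0.12],[0.02,-0.04,0.16],[0.045,-0.09,0.19],[0.07,-0.14,0.19],[0.08,-0.19,0.19],[0.08,-0.22,0.19],[0.08,-0.22,0.19],[0.08,-0.22,0.19]], delta_rot=[[0,0,0],[0,0,0],[0,0,0],[0,0,0],[0,0,0],[0,0,0],[0,0,3.8],[0,0,3.8],[0,0,3.8],[0,0,3.8],[0,0,3.8],[0,0,3.8]], gripper=[-0.25,-0.25,-0.25,-0.25,-0.25,-0.25,0,0,0,0,0,0])

```text
clock: 22.55
tool_pos: [0.5716, 0.1852, 0.2053]
ee_rot: [-0.0, 0.803, 0.595, 0.001]
ft_force: [0.1, 1.0, -0.3]
gripper_width: 0.0429
```

Request:
jog_arm(translation=[[0,0,0],[0,0,0]], delta_rot=[[0,0,0],[0,0,0]], gripper=[0,0])

```text
clock: 22.8
tool_pos: [0.5711, 0.1857, 0.2043]
ee_rot: [-0.0, 0.803, 0.596, 0.0]
ft_force: [-1.0, -0.6, 0.1]
gripper_width: 0.0423
```

```bash
python3 - <<'E'
from h import *
s=read_state();print(s['clock'],s['tool_pos'],s['ft_force'],s['gripper_width'],s['joint_velocities'].round(3),q2R(s['ee_rot']).round(4))
f=grab('wrist','w9');crop('w9',150,0,450,280,2.1,'w9c')
f=grab('top','t9');crop('t9',160,90,360,240,4,'t9c')
E
```

```text
22.8 [0.57110167 0.18570606 0.20426111] [-0.9804023  -0.60825567  0.07839994] 0.042319501766930216 [-0.003  0.004  0.002 -0.003 -0.001 -0.001] [[ 2.893e-01  9.572e-01  0.000e+00]
 [ 9.572e-01 -2.893e-01  2.000e-04]
 [ 2.000e-04 -0.000e+00 -1.000e+00]]
```

View pics/w9c.png

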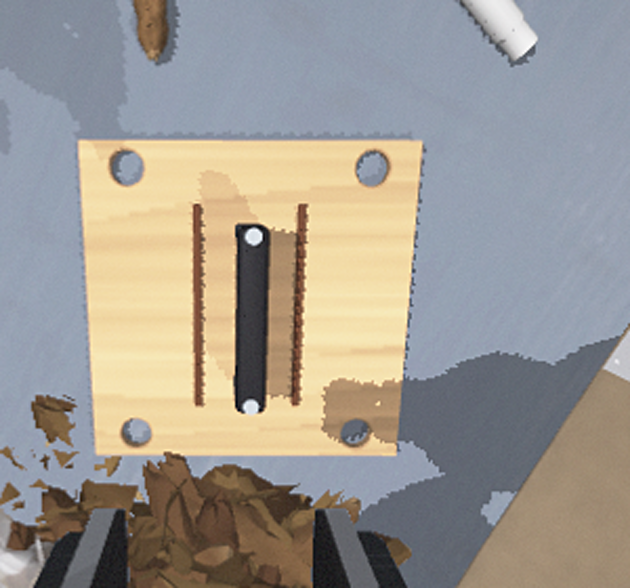

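View pics/t9c.png

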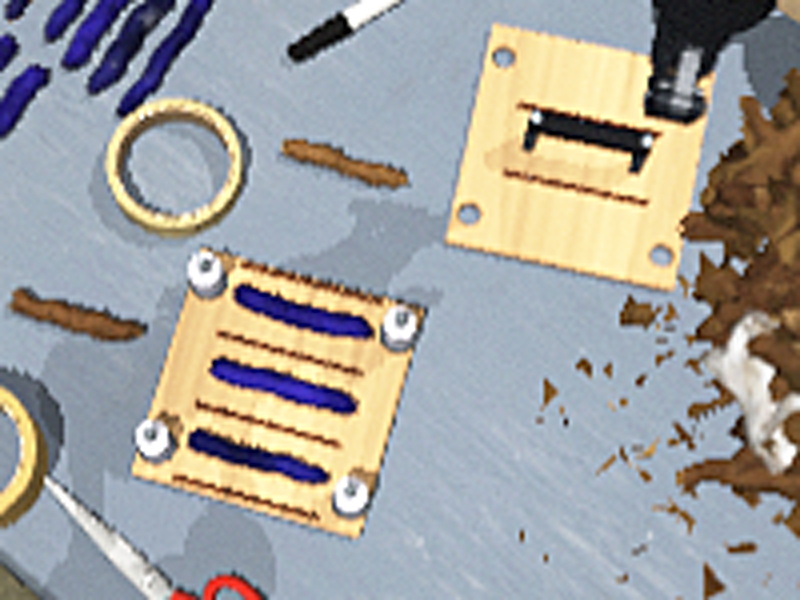

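All three rolls are in their lanes, and the tier is fully visible in the wrist view. Its holes are at crop (126,167), (373,168), (136,432) and (355,432), with the bar running from (254,236) to (250,408).

```bash
python3 - <<'E'
from h import *
from scipy.optimize import least_squares
f=load('w9')
def P(x,y,z): return pz(f,150+(x+.5)/2.1-.5,(y+.5)/2.1-.5,z)[:2]
obs=[((126,167),.008,(66,58)),((373,168),.008,(66,-58)),((136,432),.008,(-66,58)),((356,432),.008,(-66,-58)),
((78,140),.008,(78,80)),((423,140),.008,(78,-80)),((95,455),.008,(-78,80)),((398,455),.008,(-78,-80))]
A=np.array([P(*o[0],o[1]) for o in obs]);B=np.array([o[2] for o in obs])/1000
def tf(p): 
    c,s=np.cos(p[2]),np.sin(p[2]);return B@np.array([[c,s],[-s,c]])+p[:2]
r=least_squares(lambda p:(tf(p)-A).ravel(),[.593,.206,np.radians(73)],loss='soft_l1',f_scale=.002)
print(r.x[:2],np.degrees(r.x[2]));print(((tf(r.x)-A)*1000).round(1))
a,b=P(254,236,.055),P(250,408,.055);print('bar',a,b,(a+b)/2,np.degrees(np.arctan2(*(a-b)[::-1])))
c=cloud(f)
for x,y in ((200,520),(270,490),(330,490)): print(c[int(y/2.1),150+int(x/2.1)])
E
```

```text
[0.59222992 0.20722435] 73.1087366647768
[[ 0.3 -0.3]
 [ 0.   0.2]
 [ 0.2 -0.6]
 [-0.2 -0.5]
 [ 0.2  0. ]
 [-0.4  0.2]
 [ 0.9  0.3]
 [-1.   0.7]]
bar [0.60313048 0.24242466] [0.58072509 0.17077328] [0.59192778 0.20659897] 72.63552778786372
[0.54013253 0.11779005 0.03993418]
[0.57704554 0.11873451 0.0300312 ]
[6.07931623e-01 9.59556017e-02 4.40620237e-04]
```

Request:
jog_arm(translation=[[0.021,0.022,-0.02],[0.021,0.022,-0.08],[0.021,0.022,-0.13],[0.021,0.022,-0.16],[0.021,0.022,-0.173],[0.021,0.022,-0.173],[0.021,0.022,-0.173],[0.021,0.022,-0.173],[0.021,0.022,-0.173],[0.021,0.022,-0.173],[0.021,0.022,-0.173],[0.021,0.022,-0.173]], delta_rot=[[0,0,0],[0,0,0],[0,0,0],[0,0,0],[0,0,0],[0,0,0],[0,0,0],[0,0,0],[0,0,0],[0,0,0],[0,0,0],[0,0,0]], gripper=[0,0,0,0,0,0,0,-1,-1,-1,-1,-1], force=90)

```text
clock: 24.4
tool_pos: [0.5934, 0.2069, 0.0331]
ee_rot: [0.0, 0.803, 0.595, 0.001]
ft_force: [-1.7, 0.4, 5.8]
gripper_width: 0.0119
```

```bash
python3 - <<'E'
from h import *
s=read_state();print(s['clock'],s['tool_pos'],s['ft_force'],s['gripper_width'],s['moment'],q2R(s['ee_rot']).round(4))
E
```

```text
24.4 [0.59342767 0.20694823 0.03306743] [-1.67656466  0.42465749  5.81759618] 0.011892941824123654 [-0.02779177  0.16828175 -0.00147659] [[ 2.909e-01  9.567e-01  2.300e-03]
 [ 9.567e-01 -2.909e-01  8.000e-04]
 [ 1.400e-03  2.000e-03 -1.000e+00]]
```

Request:
jog_arm(translation=[[0,0,0.005],[0,0,0.015],[0,0,0.03],[0,0,0.055],[0,0,0.085],[0,0,0.11],[0,0,0.12],[0,0,0.12],[0,0,0.12],[0,0,0.12]], delta_rot=[[0,0,0],[0,0,0],[0,0,0],[0,0,0],[0,0,0],[0,0,0],[0,0,0],[0,0,0],[0,0,0],[0,0,0]], gripper=[-1,-1,-1,-1,-1,-1,-1,-1,-1,-1])

```text
clock: 25.65
tool_pos: [0.5912, 0.2063, 0.1496]
ee_rot: [-0.001, 0.803, 0.595, -0.001]
ft_force: [0.7, 0.2, -2.0]
gripper_width: 0.0119
```

```bash
python3 - <<'E'
from h import *
s=read_state();print(s['clock'],s['tool_pos'],s['ft_force'],s['gripper_width'],s['moment'],q2R(s['ee_rot']).round(4))
f=grab('wrist','w10');crop('w10',80,0,440,384,1.5,'w10c')
E
```

```text
25.65 [0.59124986 0.20626493 0.14964022] [ 0.66478103  0.154163   -1.96730575] 0.011949076978266105 [ 0.01308256 -0.04392255  0.06180939] [[ 2.909e-01  9.568e-01 -2.700e-03]
 [ 9.568e-01 -2.909e-01 -8.000e-04]
 [-1.500e-03 -2.400e-03 -1.000e+00]]
```

View pics/w10c.png

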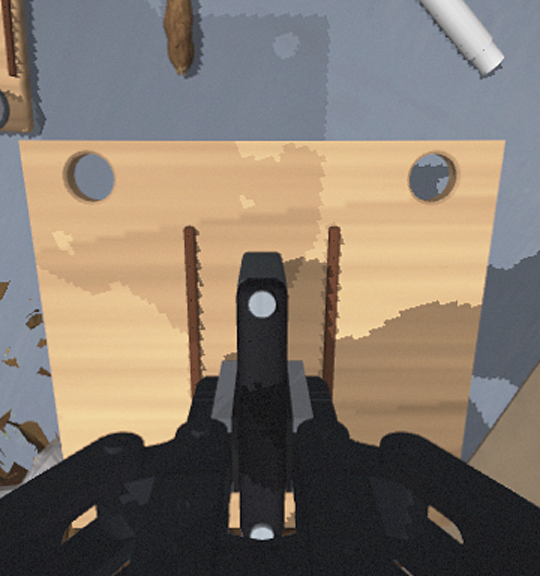

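```bash
cat >> h.py <<'E'
def tier(f,s,z0):
    c=cloud(f);hsv=cv2.cvtColor(f['image'],cv2.COLOR_RGB2HSV)
    m=(hsv[...,0]>8)&(hsv[...,0]<26)&(hsv[...,1]>50)&(abs(c[...,2]-z0)<.02)
    P=c[m];A=np.c_[P[:,:2]-s['tool_pos'][:2],np.ones(len(P))]
    for _ in range(3):
        k=np.linalg.lstsq(A,P[:,2],rcond=None)[0];r=abs(A@k-P[:,2])<.003;A,P=A[r],P[r]
    print('plane slopes deg',np.degrees(k[:2]).round(2),'z at tcp',k[2].round(4),len(P));return k
E
python3 - <<'E'
from h import *
s=read_state();f=load('w10');k=tier(f,s,.128)
def onplane(u,v):
    d=f['W'][:3,:3]@ray(f,u,v);o=f['W'][:3,3];t0=s['tool_pos']
    n=np.array([k[0],k[1],-1]);return o+d*(-(k[2]+n@np.r_[o[:2]-t0[:2],o[2]])/(n@d))
H=[]
for x,y in((93,176),(435,177)):   # top rim centre estimate
    H.append(onplane(80+(x+.5)/1.5-.5,(y+.5)/1.5-.5)); print(H[-1])
C=[onplane(80+(x+.5)/1.5-.5,(y+.5)/1.5-.5) for x,y in((20,141),(505,140))]; print(C)
for a,L in((H,66),(C,78)):
    d=(a[1]-a[0])[:2];n=np.linalg.norm(d);d/=n;x=np.array([-d[1],d[0]]);ctr=(a[0]+a[1])[:2]/2-x*L/1000
    print('w',n,'ang',np.degrees(np.arctan2(x[1],x[0])),'centre',ctr,'rel tcp',ctr-s['tool_pos'][:2])
E
```

```text
plane slopes deg [-0.29  0.06] z at tcp 0.1255 50249
[0.55615055 0.2862234  0.12573655]
[0.66610044 0.25234912 0.12514397]
[array([0.53769785, 0.30343234, 0.12584841]), array([0.69023598, 0.25726777, 0.12502719])]
w 0.11504975809524903 ang 72.87654475710177 centre [0.59169301 0.20621187] rel tcp [ 0.0002743  -0.00010431]
w 0.1593707840378339 ang 73.16193923629896 centre [0.59137283 0.20569413] rel tcp [-4.58740796e-05 -6.22063610e-04]
```

Request:
jog_arm(translation=[[-0.01,0.015,0],[-0.03,0.045,0],[-0.055,0.08,0],[-0.08,0.117,0],[-0.105,0.154,0],[-0.128,0.187,0],[-0.142,0.208,0],[-0.148,0.216,0],[-0.148,0.216,0],[-0.148,0.216,0],[-0.148,0.216,0],[-0.148,0.216,0]], delta_rot=[[0,0,0],[0,0,-1],[0,0,-2],[0,0,-3],[0,0,-3.8],[0,0,-3.8],[0,0,-3.8],[0,0,-3.8],[0,0,-3.8],[0,0,-3.8],[0,0,-3.8],[0,0,-3.8]], gripper=[-1,-1,-1,-1,-1,-1,-1,-1,-1,-1,-1,-1])

```text
clock: 27.2
tool_pos: [0.4448, 0.4219, 0.1512]
ee_rot: [0.0, 0.823, 0.568, -0.0]
ft_force: [0.6, -0.1, -2.4]
gripper_width: 0.0122
```

Request:
jog_arm(translation=[[0,0,0],[0,0,-0.01],[0,0,-0.025],[0,0,-0.035],[0,0,-0.035],[0,0,-0.035],[0,0,-0.035]], delta_rot=[[0,0,0],[0,0,0],[0,0,0],[0,0,0],[0,0,0],[0,0,0],[0,0,0]], gripper=[-1,-1,-1,-1,-1,-1,-1])

```text
clock: 28.08
tool_pos: [0.4447, 0.423, 0.1169]
ee_rot: [-0.0, 0.823, 0.569, 0.001]
ft_force: [0.5, -0.3, -3.1]
gripper_width: 0.0123
```

```bash
python3 - <<'E'
from h import *
s=read_state();print(s['clock'],s['tool_pos'],s['ft_force'],s['gripper_width'],s['moment'],q2R(s['ee_rot']).round(4))
f=grab('wrist','w11');crop('w11',80,0,440,384,1.5,'w11c');k=tier(f,s,.09)
grab('scene','s11');crop('s11',190,120,330,260,4,'s11c')
E
```

```text
28.075 [0.44474463 0.42296836 0.11687088] [ 0.50282637 -0.30189441 -3.14680906] 0.01230056552934358 [ 0.00406716 -0.01132099 -0.00585575] [[ 3.536e-01  9.354e-01  1.000e-03]
 [ 9.354e-01 -3.536e-01  9.000e-04]
 [ 1.200e-03  7.000e-04 -1.000e+00]]
plane slopes deg [-0.05  0.07] z at tcp 0.0928 50169
```

View pics/w11c.png

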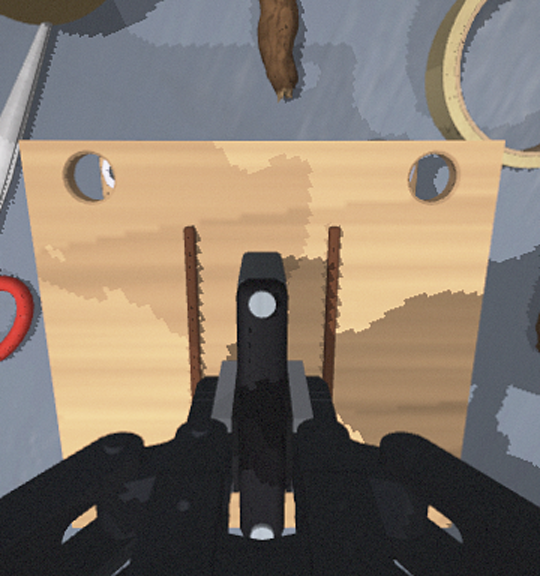

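View pics/s11c.png

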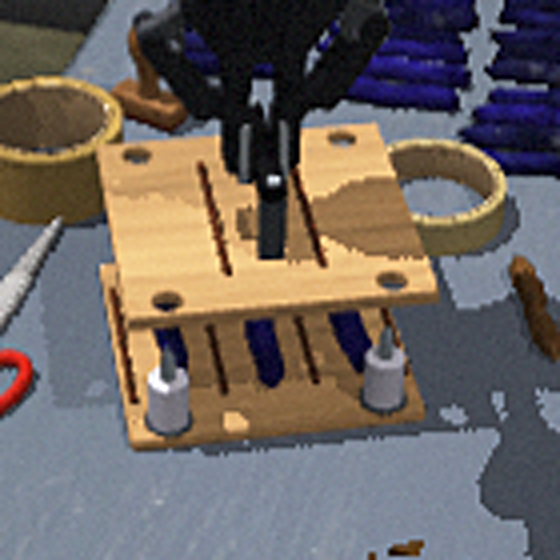

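Request:
jog_arm(translation=[[0,0,-0.012],[0,0,-0.02],[0,0,-0.026],[0,0,-0.03],[0,0,-0.03],[0,0,-0.03]], delta_rot=[[0,0,0],[0,0,0],[0,0,0],[0,0,0],[0,0,0],[0,0,0]], gripper=[-1,-1,-1,-1,-1,-1])

```text
clock: 28.92
tool_pos: [0.4445, 0.4227, 0.0864]
ee_rot: [-0.0, 0.823, 0.569, 0.0]
ft_force: [0.0, -0.3, -1.9]
gripper_width: 0.012
```

```bash
python3 - <<'E'
from h import *
s=read_state();print(s['clock'],s['tool_pos'],s['ft_force'],s['moment'])
f=grab('wrist','w12');crop('w12',100,70,420,170,2.5,'w12c')
grab('scene','s12');crop('s12',190,120,330,260,4,'s12c')
E
```

```text
28.925 [0.44447434 0.42272888 0.08642591] [ 0.02368227 -0.27224634 -1.93410865] [0.05105931 0.03788164 0.00815741]
```

View pics/w12c.png

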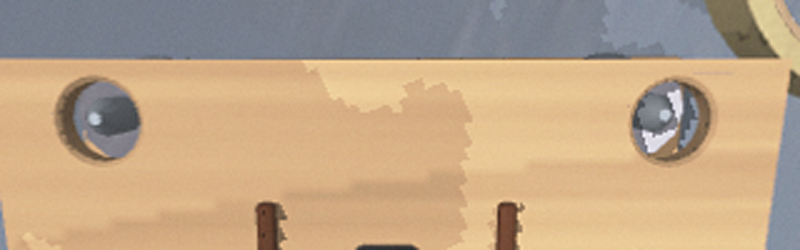

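View pics/s12c.png

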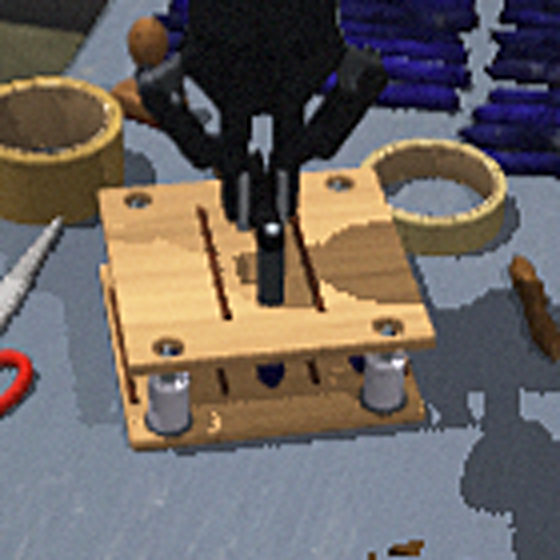

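The pin tips show inside both far holes and both near holes, with no contact force. I'm lowering to the shoulders.

Request:
jog_arm(translation=[[0,0,-0.005],[0,0,-0.009],[0,0,-0.012],[0,0,-0.013],[0,0,-0.014],[0,0,-0.014],[0,0,-0.014]], delta_rot=[[0,0,0],[0,0,0],[0,0,0],[0,0,0],[0,0,0],[0,0,0],[0,0,0]], gripper=[-1,-1,-1,-1,-1,-1,-1])

```text
clock: 29.9
tool_pos: [0.444, 0.4223, 0.0731]
ee_rot: [0.0, 0.823, 0.569, -0.001]
ft_force: [-3.4, -3.0, 4.7]
gripper_width: 0.0123
```

```bash
python3 - <<'E'
from h import *
s=read_state();print(s['clock'],s['tool_pos'],s['ft_force'],s['moment'])
f=grab('wrist','w13');tier(f,s,.048);crop('w13',100,70,420,170,2.5,'w13c')
E
```

```text
29.9 [0.44396275 0.42231521 0.07307626] [-3.42512709 -3.00247982  4.74365253] [-0.41059971  0.53324321  0.01560169]
plane slopes deg [-0.02  0.05] z at tcp 0.049 50141
```

View pics/w13c.png

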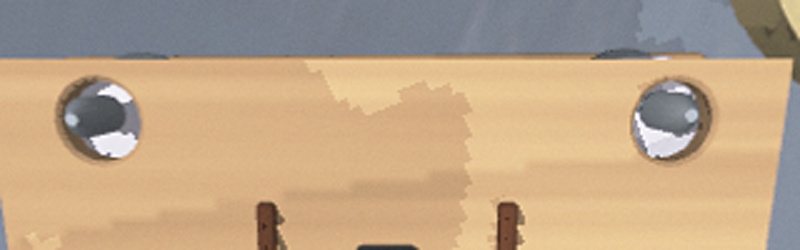

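Request:
jog_arm(translation=[[0,0,0],[0,0,0],[0,0,0],[0,0,0],[0,0,0.02],[0,0,0.06],[0,0,0.11],[0,0,0.15],[-0.01,-0.06,0.15],[-0.02,-0.11,0.15],[-0.02,-0.11,0.15],[-0.02,-0.11,0.15]], delta_rot=[[0,0,0],[0,0,0],[0,0,0],[0,0,0],[0,0,0],[0,0,0],[0,0,0],[0,0,0],[0,0,0],[0,0,0],[0,0,0],[0,0,0]], gripper=[-0.6,-0.1,-0.1,-0.1,-0.1,-0.1,-0.1,-0.1,-0.1,-0.1,-0.1,-0.1])

```text
clock: 31.45
tool_pos: [0.4252, 0.3133, 0.2238]
ee_rot: [-0.0, 0.823, 0.568, 0.002]
ft_force: [0.1, 0.5, 0.3]
gripper_width: 0.0384
```

```bash
python3 - <<'E'
from h import *
s=read_state();print(s['clock'],s['tool_pos'],s['ft_force'],s['gripper_width'])
f=grab('wrist','w14');tier(f,s,.048)
crop('w14',80,0,440,280,2.1,'w14c')
f=grab('scene','s14');tier(f,s,.048);crop('s14',170,100,370,300,3,'s14c')
f=grab('top','t14');crop('t14',160,90,360,240,4,'t14c')
E
```

```text
31.45 [0.42515167 0.31327709 0.22377667] [0.12760183 0.50419355 0.28596943] 0.03844543181970068
plane slopes deg [-0.11  0.91] z at tcp 0.0475 22367
plane slopes deg [ 0.7  -0.22] z at tcp 0.0491 3100
```

View pics/w14c.png

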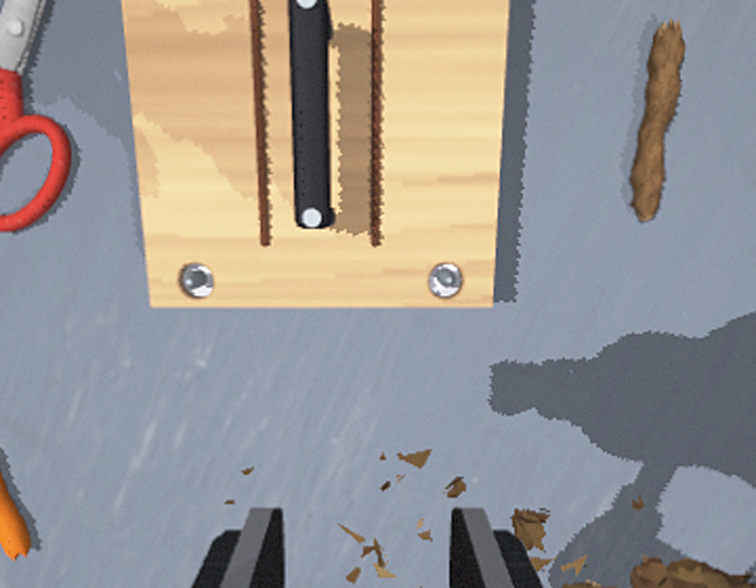

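View pics/s14c.png

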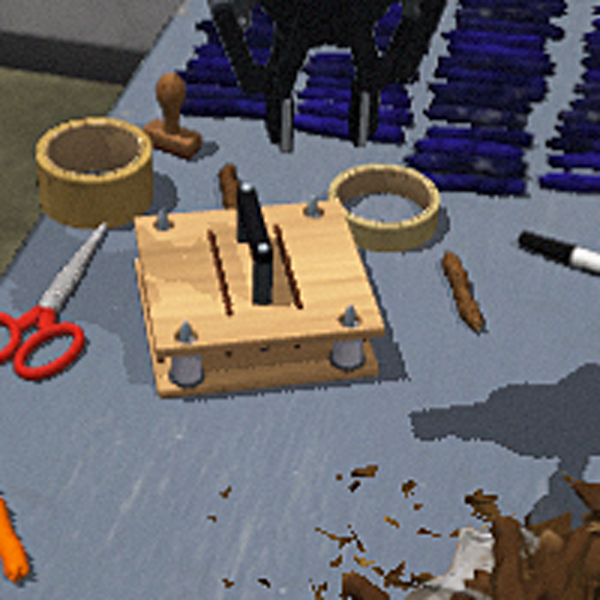

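View pics/t14c.png

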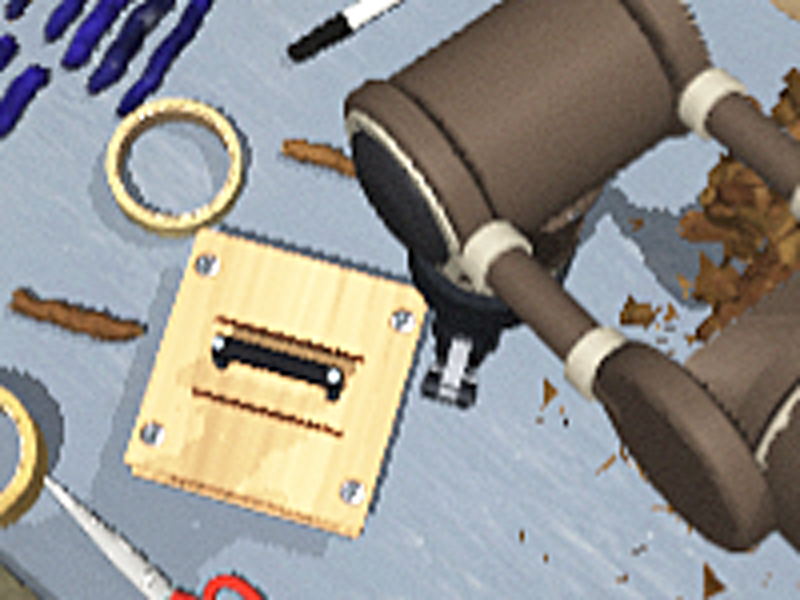

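All four pins stand in their holes in every view. The plane fits disagree by up to 0.9°, but that picture was taken before the arm had settled. I'll repeat it at rest with the whole board in view.

Request:
jog_arm(translation=[[-0.01,-0.02,0.04],[-0.01,-0.02,0.07],[-0.01,-0.02,0.07],[-0.01,-0.02,0.07],[-0.01,-0.02,0.07],[-0.01,-0.02,0.07],[-0.01,-0.02,0.07]], delta_rot=[[0,0,0],[0,0,0],[0,0,0],[0,0,0],[0,0,0],[0,0,0],[0,0,0]], gripper=[-0.1,-0.1,-0.1,-0.1,-0.1,-0.1,-0.1])

```text
clock: 32.48
tool_pos: [0.414, 0.2925, 0.2915]
ee_rot: [-0.0, 0.823, 0.569, -0.001]
ft_force: [-0.5, -0.0, -0.2]
gripper_width: 0.0384
```

```bash
python3 - <<'E'
from h import *
s=read_state();print(s['clock'],s['tool_pos'],s['joint_velocities'].round(3),q2R(s['ee_rot']).round(4)[:,2])
f=grab('wrist','w15');tier(f,s,.048);c=cloud(f)
# bench plane for reference
m=(abs(c[...,2])<.012);P=c[m];A=np.c_[P[:,:2],np.ones(len(P))];print('bench',np.degrees(np.linalg.lstsq(A,P[:,2],rcond=None)[0][:2]),np.median(P[:,2]))
t=np.radians(69.3);d=np.array([np.cos(t),np.sin(t)]);n=np.array([-d[1],d[0]])
for n_ in('w15','s14','t14'):
    g=load(n_);C=cloud(g);o=[]
    for a in(-70,-45,45,70):
        for b in(-40,40):
            p=np.array([.4445,.423])+d*a/1000+n*b/1000
            mm=(np.hypot(C[...,0]-p[0],C[...,1]-p[1])<.006)&(C[...,2]>.035)&(C[...,2]<.06);o.append((a,b,round(float(np.median(C[...,2][mm])),4) if mm.any() else None))
    print(n_,o)
E
```

```text
32.475 [0.41403613 0.29245998 0.29152624] [-0.002 -0.004 -0.006 -0.     0.002 -0.   ] [-1.1e-03 -6.0e-04 -1.0e+00]
plane slopes deg [0.25 1.13] z at tcp 0.0467 16906
bench [-0.01145524  0.16437305] 0.0010119072969901888
w15 [(-70, -40, 0.049), (-70, 40, 0.049), (-45, -40, 0.0492), (-45, 40, 0.0491), (45, -40, 0.0489), (45, 40, 0.0488), (70, -40, None), (70, 40, None)]
s14 [(-70, -40, 0.0494), (-70, 40, 0.0493), (-45, -40, 0.0494), (-45, 40, 0.0491), (45, -40, 0.0495), (45, 40, 0.0496), (70, -40, 0.0498), (70, 40, 0.0502)]
t14 [(-70, -40, 0.0486), (-70, 40, 0.0493), (-45, -40, 0.0484), (-45, 40, 0.0484), (45, -40, 0.048), (45, 40, 0.0494), (70, -40, 0.0506), (70, 40, 0.0482)]
```

View pics/w15.png

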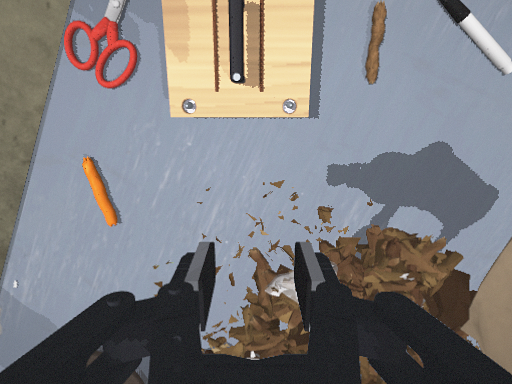

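At rest, the board top reads 48–50 mm over the bench across the whole board in all three cameras, so it is level on the shoulders. The robot touches nothing, and the sticks and the orange piece have not moved.

```bash
python3 -c "
from plant import workorder; print(workorder.close_job())"
```

```text
the job is handed in; nothing more can be done
None
```

The three blue rolls are in the base board's lanes, one to each lane and lying along it. The upper board sits on top by its handle, and I handed the job in at about 32.5 s of the 90 s allowed.

**Rolls:** Before the upper board went on, the camera views showed one roll in each lane. I measured two of them, within 0.5° of the lane direction. The third I only checked by eye.

**Upper board:** All four pins show through their own holes. Spot readings in all three cameras put its top 48–50.6 mm above the bench, where 48 mm is expected. The cameras read up to about 1 mm high.

**Left alone:** In the pictures the two brown sticks and the orange look-alike lie where they started. The gripper is open and well clear of everything.

Two things did not go cleanly:
- **First grasp:** The fingers slipped shut on top of the first roll, pressing with about 27 N. I lifted off, saw it had moved about 1 mm at most, and grasped it again lower down without trouble.
- **Level check:** My automatic plane fit of the seated board gave slopes of 0.7–1.1° that differed between views. I think pixels from other surfaces spoiled the fit. I relied on the spot heights instead, which show the board level in the wrist and scene views; the top view's readings scatter by about 2.5 mm.

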